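# Feel along a board's edge strip

## Task

Check the raised edge strip of the pointed board for rough spots: with the fingers shut and pointing down, run the fingertips along the top of the strip in one unbroken stroke, from the board's square end, round the bend, to the end of the strip at the point, then lift clear. Keep a light touch all the way: the board should give a little on its springs but never be pressed close to the bottom of its travel. Pick nothing up, and leave the square-ended board, the glue bottle, the mallet and the sanding block alone.

Things in the scene. Friction and masses are not known exactly. Their poses are not given: they have to be found in the camera images.
- board_frame (a point): The pointed board and its dark wood strip, 12 mm wide, 5 mm proud of the board. Frame: origin on the board's centre line 23 mm below the strip's top (36 mm above the table at rest); +x along the board to its point, +y to the edge with the strip, z up. Strip centre line: straight from x = -115 to 46 mm at y = 40 mm, then 45 degrees inward, straight to about (86, 0) mm.
- rest: Plywood base fixed to the table, 180 x 110 x 12 mm, carrying the pointed board on springs. Origin at table level, 36 mm below board_frame's, same axes. The board: pale wood, 220 x 100 x 18 mm, top face 54 mm above the table; sides parallel from its square end (x = -120 mm) to x = 50 mm, then 45 degrees in to a point at x = 100 mm.
- start (a point): Point on the middle of the strip's top, 15 mm from its end at the board's square end: begin here.
- p1 (a point): Point on the middle of the strip's top, 50 mm on from start.
- p2 (a point): Point on the middle of the strip's top, 100 mm on from start.
- bend (a point): Point on the middle of the strip's top at the bend, 146 mm on from start.
- finish (a point): Point on the middle of the strip's top near the board's point, 49 mm straight on from the bend, 7 mm before the strip's end: the stroke ends here.
- board (a joint): How far the pointed board is pressed straight down on its springs, in m: 0 untouched, 0.016 at the bottom stop. It starts to give at about 0.4 N, then needs 0.8 N per mm; it springs back by itself, stays level and moves no other way.
- board2 (a joint): The same for the square-ended board: 0 untouched, 0.016 at the bottom stop.
- square_top (a point): Centre of the top face (54 mm above the table) of the square-ended board, a bystander on a like sprung rest: pale wood, 220 x 100 x 18 mm, square at both ends, with a straight dark strip 200 mm long, 5 mm proud along one edge. z up, x along its length.
- glue: Bystander: loose glue bottle, pale with an orange cap, standing, 60 mm across, 150 mm high, origin at the centre of its underside.
- mallet: Bystander: loose wooden mallet lying flat; head 75 x 120 x 65 mm with its middle 100 mm along +x from the origin, round handle 28 mm thick reaching to 157 mm along -x; the origin is at table level.
- sander: Bystander: loose cork sanding block, 110 x 65 x 28 mm, origin at the centre of its underside.
Things that resemble listed ones, but are neither listed nor needed, are in the scene too. Leave any orange or yellow look-alike of the rest alone. Leave any green or turquoise look-alike of the part that bears board2 alone.

How it is judged:
On the way, in this order (a step that is already met when the one before it is completed fails the run):
1. fingertips touch the strip at its start, by the square end (horizontal distance between the grasp point and start below 0.014 m and contact force between the fingers and rest above 0.1 N and value of joint board above 0.0005 m), for 0.02 s.
2. touching 50 mm on (horizontal distance between the grasp point and p1 below 0.014 m and contact force between the fingers and rest above 0.1 N and value of joint board above 0.0005 m), for 0.02 s.
3. touching 100 mm on (horizontal distance between the grasp point and p2 below 0.014 m and contact force between the fingers and rest above 0.1 N and value of joint board above 0.0005 m), for 0.02 s.
4. touching at the bend (horizontal distance between the grasp point and bend below 0.014 m and contact force between the fingers and rest above 0.1 N and value of joint board above 0.0005 m), for 0.02 s.
5. touching at the strip's end by the point (horizontal distance between the grasp point and finish below 0.014 m and contact force between the fingers and rest above 0.1 N and value of joint board above 0.0005 m), for 0.02 s.
At the end, for the whole second after the job is handed in: After the whole stroke the pointed board is released and back up (pressed less than 1 mm), the square-ended board is not pressed (less than 1 mm), and the bottle, mallet and sanding block are within 15 mm of where they stood (value of joint each of board, board2 below 0.001 m and distance of each of glue, mallet, sander from where it was at the start of the episode below 0.015 m); the robot touches nothing.
It fails at once if the pointed board is pressed more than 13 mm of its 16 mm travel (value of joint board above 0.013 m).
It fails at once if the stroke is broken: between the strip's two ends the fingertips are just above it without pressing it (x of the grasp point in the frame of board_frame between -0.07 and 0.08 m and y of the grasp point in the frame of board_frame between 0.02 and 0.06 m and z of the grasp point in the frame of board_frame below 0.057 m and value of joint board below 0.0002 m).
It fails at once if the square-ended board is pressed more than 2 mm (value of joint board2 above 0.002 m).
It fails at once if the glue bottle, the mallet or the sanding block is moved more than 15 mm or lifted (distance of any of glue, mallet, sander from where it was at the start of the episode above 0.015 m).
It also fails if it takes over 48 s, if anything falls off the work surface, if the arm or the gripper's body presses on something with over 40 N, if the wrist force passes 120 N, or if a joint passes its speed limit or range.

## Robot

A 6-joint arm with a two-finger parallel gripper is mounted at the origin on the work surface. World frame = base frame: x ahead of the robot, y to its left, z up, the work surface at z = 0. Lengths are in m, angles in rad, forces in N, time in s.
With the tool pointing down it reaches from about 0.3 to 0.775 m from the base axis. Payload 14.6 kg.
Tool frame: the origin (TCP) lies midway between the tips of the shut fingers; the grasp point (between the pads) lies 19 mm behind it (ctrl.tcp_to_grasp is the z of the grasp point in the tool frame, in m); z points along the fingers, y is the line along which they close (so a half turn about z gives the same grasp; the last joint's range is limited). The gripper opens to 94 mm and grips with 3 to 60 N. Pads are 16 mm wide; open, the fingers measure 119 mm over their backs; the gripper's body (75 mm by 177 mm) begins 78 mm behind the grasp point.
Start: joints at [1.209, 0.3, 1.521, -0, 1.321, -0.067], TCP at [0.16, 0.526, 0.205] pointing down, gripper open.
Joint ranges: [-3.03, 3.03], [-0.79, 2.21], [0.23, 2.52], [-1.04, 4.18], [0, 3.07], [-2.55, 2.55]. Speed limits (rad/s): [2.22, 2.22, 2.57, 3.14, 3.14, 3.14].

## Interface

Orientations are given as [roll, pitch, yaw] about the fixed x, y, z axes, in that order (R = Rz(yaw) Ry(pitch) Rx(roll)).
In Python, from station import monitor, camera, ctrl gives the robot as it stands.
- The arm moves only by the tool apply_moves, never from a script. Its argument "plan" is one flat list of numbers, 4 for each row, row after row: the shift along the tool's x, y, z in mm, then the turn about the tool's z in rad. In form: [dx, dy, dz, spin, dx, dy, dz, spin, ...]. A call has 1 to 20 rows; each row shifts and turns the commanded pose from where the row before left it, along the tool's axes as they then stand; what a row does not reach is not made up. A row lasts 1/10 s, in which the tool goes at most 50 mm and 8.59 degrees, less where a joint would pass 70% of its speed; a pose out of reach is approached as far as the arm can. A call is refused whole if a number of a shift passes 50 or a number of a turn 0.15, either way. A call with a gripper value outside its range is refused whole. "hand" is the gripper command: -1 is shut, 1 is fully open, values between are in proportion, set as the call begins (left out, the last holds). The fingers move at their own pace and stop on an object; "squeeze" is the grip in N (left out, the last holds). Time passes only in rows, so rows that do not move let the fingers close. It gives the time, the measured TCP pose, the force, the opening and the grip force at its end, in the units of the state.
- monitor.get_obs(): the state, without advancing time (a new reading comes with each control period).
- camera(name): name is "side" or "top"; returns a dict with "image" (400x640x3 uint8, red, green, blue), "range_z" (400x640 float32, m along the optical axis (not along the pixel's ray), 0 where there is no reading), "mtx" (3x3 intrinsics, pixels), "rvec" (rotation vector, rad) and "tvec" (3), from world to camera coordinates, as OpenCV has them. Camera axes: x right, y down, z forward; pixel columns grow to the right and rows downward; lengths in m; the calibration is good to about 2 mm. A picture is of the moment at which its call begins.
- ctrl.hand_in(): hands the job in; it is judged then, once.
The state is a dict: "time_s": time; "qpos": joint angles; "joint_vel": joint speeds; "tau": joint torques, N m; "ee_pos": TCP position; "eef_rot": TCP orientation; "force": force on the tool from outside, world axes, zero at the start; "moment": the same for the moment, N m; "grip_width": finger opening in m; "grip_force": force on a finger pad.
Only numpy, scipy, OpenCV 4.12 (cv2) and the standard library are available. Lean on these libraries where they do the work, as an engineer would, in place of code of your own. Each camera call takes 0.05 s, during which the arm holds its last target. There are 200 camera calls.

## Working session

There is one attempt and no reset: what is moved stays moved. The work goes in short steps, Python scripts to look and compute and a tool call to move; the robot and the scene stay as the last step left them, time stands still between calls to the robot, and variables do not carry over. Pictures are saved under pics/ and viewed, at most 10 in all, crops included, and the job is handed in when it is done.

Besides the shell and the picture viewer there is one more tool, called after "Request:" in YAML: its name, and indented under it one key for each argument. apply_moves: Moves the arm, as the interface text tells. Its arguments: {"type":"object","properties":{"plan":{"type":"array","items":{"type":"number"}},"hand":{"type":"number"},"squeeze":{"type":"number"}},"required":["plan"]}

```bash
mkdir -p pics
cat > h.py <<'E'
import numpy as np,cv2
from station import monitor,camera,ctrl
def cloud(c):
    R,_=cv2.Rodrigues(np.array(c["rvec"],float));t=np.array(c["tvec"],float).ravel();K=np.array(c["mtx"])
    z=c["range_z"];v,u=np.mgrid[:z.shape[0],:z.shape[1]]
    P=np.stack([(u-K[0,2])/K[0,0]*z,(v-K[1,2])/K[1,1]*z,z],-1)
    W=(P-t)@R; W[z==0]=np.nan
    return W
E
python3 - <<'E'
from h import *
for n in("top","side"):
    c=camera(n);np.savez(f"{n}.npz",**{k:np.array(v) for k,v in c.items()})
    cv2.imwrite(f"pics/{n}.png",c["image"][...,::-1])
o=monitor.get_obs();print(o["time_s"],o["ee_pos"],o["eef_rot"],o["grip_width"],ctrl.tcp_to_grasp)
E
```

```text
0.1 [0.15974007 0.52604824 0.20497477] [-3.14059529e+00 -6.74012887e-05  2.84678026e+00] 0.0939391134355715 -0.0188
```

View pics/top.png

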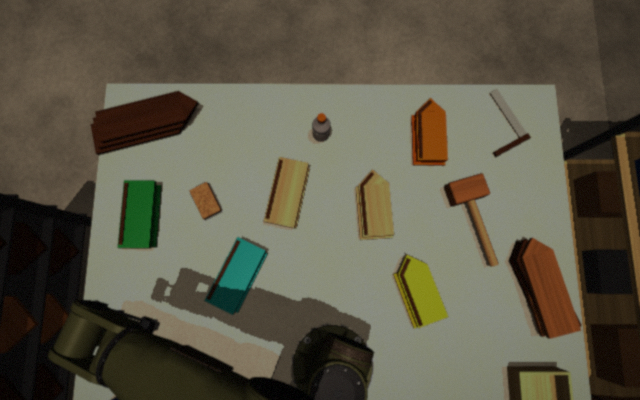

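View pics/side.png

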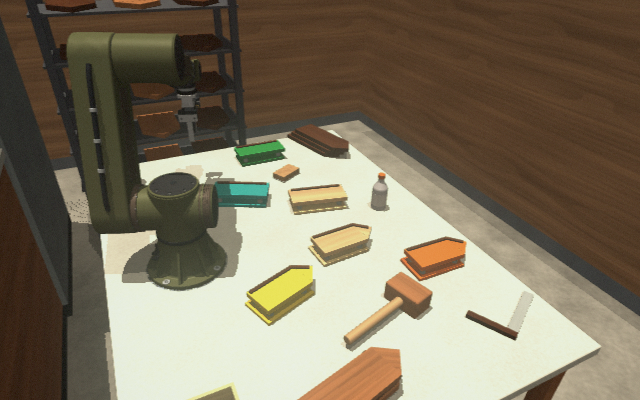

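The top view shows several pointed boards: pale at (376,205), orange (430,133), yellow (420,290), dark and red-brown piles at (147,122) and (545,287). A cut-off pale item is at (540,382), and the square pale board is at (288,192). The one at (376,205) fits: it is pale wood, pointed, and has a dark strip along one edge. I'll confirm that in a crop and measure it.

Run:
```python
from h import *
d=np.load("top.npz");W=cloud(d);im=d["image"]
s=np.load("side.npz");Ws=cloud(s)
a=cv2.resize(im[155:255,250:410],None,fx=4,fy=4,interpolation=cv2.INTER_CUBIC)
b=cv2.resize(s["image"][180:270,280:400],(640,480)[:2],interpolation=cv2.INTER_CUBIC)[:,:]
cv2.imwrite("pics/crop.png",np.hstack([a,cv2.resize(b,(400,400))])[...,::-1][:, :1040] if 0 else cv2.resize(np.hstack([a,cv2.resize(b,(530,400))]),(800,273))[...,::-1])
for u,v in[(376,210),(288,192),(321,128),(468,190),(205,200)]:print((u,v),W[v,u].round(4))
reg=np.zeros(im.shape[:2],bool);reg[160:250,345:405]=1
m=reg&(abs(W[...,2]-.054)<.004)
print(m.sum(),np.nanmedian(W[m][:,2]))
strip=reg&(W[...,2]>.0565)&(W[...,2]<.065);print("strip",strip.sum(), np.nanmedian(W[strip],0))
hsv=cv2.cvtColor(im,cv2.COLOR_RGB2HSV)
for nm,mm in(("board",m|strip),):
    r=cv2.minAreaRect(W[mm][:,:2].astype(np.float32));print(nm,r)
    hull=cv2.convexHull(W[mm][:,:2].astype(np.float32));print(cv2.approxPolyDP(hull,.008,True)[:,0].round(4))
# side cloud
m2=(Ws[...,2]>.048)&(Ws[...,2]<.068)
c=W[m][:,:2].mean(0);m2&=np.hypot(Ws[...,0]-c[0],Ws[...,1]-c[1])<.14
P=Ws[m2];print(len(P),np.percentile(P[:,2],[5,50,95,99]))
print(cv2.approxPolyDP(cv2.convexHull(P[:,:2].astype(np.float32)),.008,True)[:,0].round(4))
print("z noise table",np.nanstd(W[260:280,300:350,2]),np.nanmedian(W[260:280,300:350,2]), np.diff(W[205,370:372,0:2],axis=0))
```

```text
(376, 210) [ 0.483  -0.1406  0.0548]
(288, 192) [0.5416 0.1431 0.0542]
(321, 128) [0.7397 0.0368 0.1082]
(468, 190) [ 0.5462 -0.4353  0.0698]
(205, 200) [0.5195 0.4178 0.0282]
1417 0.05464658667992218
strip 615 [ 0.49848499 -0.12380826  0.05854376]
board ((0.508429229259491, -0.13910868763923645), (0.2169909030199051, 0.10076481848955154), 3.9844322204589844)
[[ 0.6166 -0.1313]
 [ 0.5689 -0.0876]
 [ 0.3988 -0.0968]
 [ 0.4057 -0.1928]
 [ 0.563  -0.1856]]
1125 [0.05071722 0.05514871 0.06025325 0.06196889]
[[ 0.623  -0.1306]
 [ 0.5667 -0.0858]
 [ 0.4024 -0.1009]
 [ 0.4069 -0.1979]
 [ 0.5759 -0.1873]]
z noise table 0.002659833071682883 0.0007544057902109781 [[ 0.00027254 -0.00343278]]
```

View pics/crop.png

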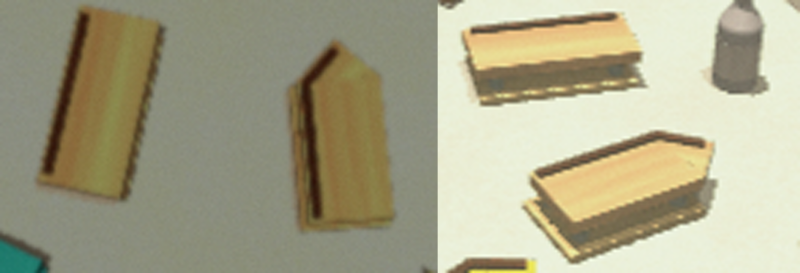

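The crop confirms it: the right-hand pale board (top view about (376,205)) is pointed, with a dark strip on its left edge that bends in to the point. The square pale board is to its left. Next I'll locate the strip by casting rays through the dark mask onto z = 0.059 in both views.

```bash
cat >> h.py <<'E'
def cast(c,uv,z):
    R,_=cv2.Rodrigues(np.array(c["rvec"],float));t=np.array(c["tvec"],float).ravel()
    n=cv2.undistortPoints(np.array(uv,float).reshape(-1,1,2),np.array(c["mtx"]),None)[:,0]
    D=np.c_[n,np.ones(len(n))]@R;C=-R.T@t
    return (C+D*((z-C[2])/D[:,2])[:,None])[:,:2]
E
python3 - <<'E'
from h import *
for n,box in(("top",(160,245,352,402)),("side",(215,262,300,380))):
    d=np.load(n+".npz");im=d["image"];hsv=cv2.cvtColor(im,cv2.COLOR_RGB2HSV)
    W=cloud(d)
    reg=np.zeros(im.shape[:2],bool);reg[box[0]:box[1],box[2]:box[3]]=1
    V=hsv[...,2]; board=reg&(abs(W[...,2]-.054)<.006);print(n,np.percentile(V[board],[2,10,25,50,90]))
    m=(reg&(V<.55*np.percentile(V[board],75))&(W[...,2]>.05)).astype(np.uint8)
    k,l,st,_=cv2.connectedComponentsWithStats(m);i=1+st[1:,4].argmax();m=l==i
    v,u=np.nonzero(m);P=cast(d,np.c_[u,v],.059)
    print(st[i]); print(cv2.approxPolyDP(cv2.convexHull(P.astype(np.float32)),.006,True)[:,0].round(4))
    xs=P[:,0]; s=(xs>xs.min()+.015)&(xs<xs.max()-.06)
    vx,vy,x0,y0=cv2.fitLine(P[s].astype(np.float32),cv2.DIST_HUBER,0,.01,.001).ravel()
    yaw=np.arctan2(vy*np.sign(vx),abs(vx));e=np.array([np.cos(yaw),np.sin(yaw)]);f=np.array([-e[1],e[0]])
    a=P@e;b=P@f;b0=np.array([x0,y0])@f
    print("yaw",yaw,"b0",b0,"width",np.ptp(b[s]), "a range",a.min(),a.max())
    # bent part: a+b = const on centre line
    t=b<b0-.014; g=(a+b)[t]; print("bent n",t.sum(),"a+b med",np.median(g))
    # frame: y=40 at b0 ; bent a+b: 86 
    oy=b0-.040; ox=np.median(g)-.086-oy; o=ox*e+oy*f; print("origin",o,"x extents in frame",a.min()-ox,a.max()-ox)
    cp=np.array([[-100,40],[-50,40],[0,40],[46,40],[80.65,5.35]])/1000
    print((o+cp[:,:1]*e+cp[:,1:]*f).round(4))
E
```

```text
top [ 53.64  97.   135.   138.   140.  ]
[360 173  13  62 209]
[[ 0.6045 -0.13  ]
 [ 0.561  -0.0901]
 [ 0.4051 -0.1032]]
yaw 0.06838063 b0 -0.13187224 width 0.010757815477997451 a range 0.3969195256570295 0.5946403976370744
bent n 31 a+b med 0.4231257114751775
origin [ 0.51955197 -0.13669207] x extents in frame -0.11207841420216602 0.08564245777787893
[[ 0.4171 -0.1036]
 [ 0.4669 -0.1002]
 [ 0.5168 -0.0968]
 [ 0.5627 -0.0936]
 [ 0.5996 -0.1258]]
side [ 92.   129.   217.75 233.   234.  ]
[313 224  55  15 131]
[[ 0.6031 -0.1346]
 [ 0.5573 -0.0947]
 [ 0.4055 -0.1101]
 [ 0.4062 -0.1165]]
yaw 0.059870165 b0 -0.13382897 width 0.014295563120610838 a range 0.3981650865625448 0.5940131636294013
bent n 15 a+b med 0.41974770349852725
origin [ 0.51706821 -0.14314698] x extents in frame -0.10941157640100929 0.08643650066584718
[[ 0.4149 -0.1092]
 [ 0.4648 -0.1062]
 [ 0.5147 -0.1032]
 [ 0.5606 -0.1005]
 [ 0.5973 -0.133 ]]
```

Request:
apply_moves:
  plan: [0,0,0,0.15,0,0,0,0.15,0,0,0,0.15,0,0,0,0.15,0,0,0,0.15,0,0,0,0.15,0,0,0,0.15,0,0,0,0.15,0,0,0,0.012,0,0,0,0]
  hand: -1

```text
time_s: 1.1
ee_pos: [0.1598, 0.5262, 0.2053]
eef_rot: [-3.141, 0.0, 1.639]
force: [0.2, -0.4, -0.4]
grip_width: 0.0172
grip_force: 0.0
```

Request:
apply_moves:
  plan: [-32,11,0,0,-32,11,0,0,-32,11,0,0,-32,11,0,0,-32,11,0,0,-32,11,0,0,-32,11,0,0,-32,11,0,0,-32,11,0,0,-32,11,0,0,-32,11,0,0,-32,11,0,0,-32,11,0,0,-32,11,0,0,-32,11,0,0,-32,11,0,0,-32,11,0,0,-32,11,0,0,-32,11,0,0,0,0,0,0]

```text
time_s: 3.1
ee_pos: [0.408, -0.0697, 0.2052]
eef_rot: [-3.141, 0.0, 1.636]
force: [-0.5, -0.2, -0.2]
grip_width: 0.0004
grip_force: 0.0
```

Request:
apply_moves:
  plan: [-18,3,10,0,-18,3,25,0,0,0,30,0,0,0,30,0,0,0,20,0,0,0,0,0,0,0,0,0]

```text
time_s: 3.8
ee_pos: [0.4157, -0.1023, 0.0911]
eef_rot: [3.141, -0.0, 1.637]
force: [1.4, -0.3, -0.0]
grip_width: 0.0003
grip_force: 0.0
```

Run:
```python
from h import *
a=camera("top");b=camera("side")
A=cv2.resize(a["image"][150:260,330:450],(480,440),interpolation=2);B=cv2.resize(b["image"][160:270,270:350],(320,440),interpolation=2)
cv2.imwrite("pics/near.png",np.hstack([A,B])[...,::-1]);o=monitor.get_obs();print(o["ee_pos"],o["force"])
```

```text
[ 0.41616891 -0.10261976  0.091714  ] [-0.35834559  0.51829986  0.06525037]
```

View pics/near.png

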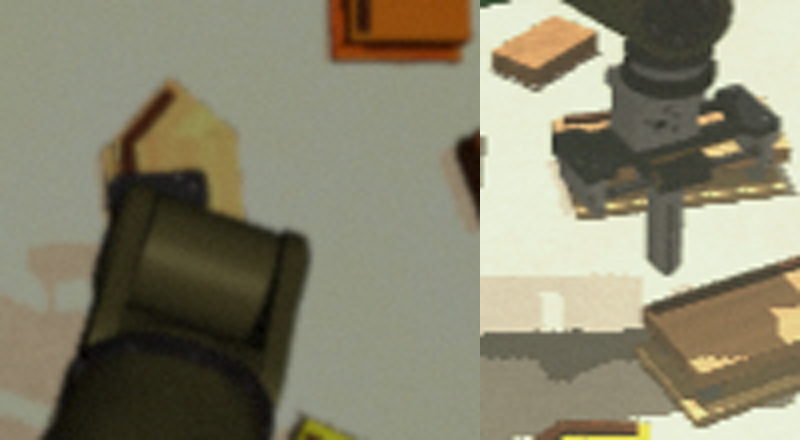

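The near view shows the shut fingertips at side pixel about (317,228), just above the strip's square end at about (313,237). I'll compare that with the projected TCP.

Run:
```python
from h import *
for n in("side","top"):
    s=np.load(n+".npz")
    pr=lambda P:cv2.projectPoints(np.array(P,float).reshape(-1,1,3),s["rvec"],s["tvec"],s["mtx"],None)[0][:,0].round(1)
    print(n,pr([[.4162,-.1026,.0917],[.4162,-.1026,.059],[.4162,-.1076,.059],[.416,-.106,.059],[.4262,-.1026,.059]]))
R,_=cv2.Rodrigues(np.load("side.npz")["rvec"]);print("side cam",-R.T@np.load("side.npz")["tvec"].ravel())
R,_=cv2.Rodrigues(np.load("top.npz")["rvec"]);print("top cam",-R.T@np.load("top.npz")["tvec"].ravel())
d=np.load("side.npz");print(cv2.cvtColor(d["image"],cv2.COLOR_RGB2HSV)[228:248,311:331,2])
```

```text
side [[315.1 227.2]
 [314.9 235. ]
 [315.5 235.8]
 [315.3 235.6]
 [317.6 234.3]]
top [[366.  229.3]
 [364.7 230.5]
 [366.3 230.5]
 [365.8 230.6]
 [364.7 227.4]]
side cam [-0.10808226 -1.15772255  0.94639439]
top cam [0.27065601 0.05146202 1.3258533 ]
[[239 240 240 239 240 239 238 239 240 240 240 240 240 240 239 240 240 238
  239 241]
 [240 241 239 239 241 239 238 238 239 238 238 240 241 240 239 240 239 239
  238 233]
 [240 239 240 239 240 240 239 239 240 239 238 239 239 239 237 238 223 175
  168 128]
 [239 239 238 239 239 240 238 237 238 239 239 238 240 227 174 167 129 120
  122 120]
 [240 240 239 237 238 239 238 237 239 238 228 183 169 126 123 119 119 122
  119  94]
 [239 240 239 241 240 239 239 226 183 169 131 125 122 120 126 116  92  89
   95 143]
 [241 240 241 240 227 184 169 131 126 123 122 123 114  93  92 115 165 207
  229 230]
 [240 226 179 161 129 124 125 121 124 114  92  91 105 164 229 228 232 233
  233 234]
 [221 150 131 122 122 120 105  90  93 113 187 230 230 231 234 232 234 234
  233 234]
 [225 169 100 108  91  94 114 169 230 230 232 234 235 235 233 234 235 234
  232 234]
[... 151 characters left out ...]
 234 234
  234 233]
 [125 128 177 233 234 233 234 234 233 234 234 233 233 234 234 234 233 234
  232 235]
 [151 123 135 191 234 232 233 232 233 233 233 232 233 232 234 233 234 234
  234 234]
 [219 143 128 139 193 233 235 233 234 233 235 234 232 233 233 234 234 233
  234 234]
 [237 216 139 121 145 206 235 234 234 233 234 235 235 233 233 234 234 234
  234 233]
 [241 224 152 122 128 158 215 233 235 234 234 234 234 234 233 234 233 233
  233 233]
 [230 227 210 146 122 130 166 222 234 233 232 235 234 233 234 234 234 234
  234 234]
 [207 131 129 117 119 127 127 183 234 235 232 233 233 234 235 233 234 235
  235 234]
 [228 202 118 113 103 117 129 129 177 233 234 233 233 233 234 235 232 233
  234 234]]
```

Request:
apply_moves:
  plan: [-2,0,15,0,0,0,10,0,0,0,3,0,0,0,2,0,0,0,2,0,0,0,2,0,0,0,0,0,0,0,0,0,0,0,0,0]

```text
time_s: 4.8
ee_pos: [0.4159, -0.1047, 0.0567]
eef_rot: [3.141, 0.0, 1.635]
force: [1.3, 0.1, 2.3]
grip_width: 0.0004
grip_force: 1.2
```

Contact is at the strip's height (59 mm), with about 2.3 mm of press matching the 2.3 N reading. I'll press slightly more and begin the stroke.

Request:
apply_moves:
  plan: [0,0,2,0,0,0,0.5,0,0,0,0,0,0,6,0,0,0,6,0,0,0,6,0,0,0,6,0,0,0,6,0,0,0,6,0,0,0,6,0,0,0,6,0,0,0,2,0,0,0,0,0,0,0,0,0,0]

```text
time_s: 6.2
ee_pos: [0.4662, -0.1015, 0.0542]
eef_rot: [3.14, 0.0, 1.635]
force: [3.2, 2.2, 4.2]
grip_width: 0.0002
grip_force: 2.2
```

Request:
apply_moves:
  plan: [0,6,0,0,0,6,0,0,0,6,0,0,0,6,0,0,0,6,0,0,0,6,0,0,0,6,0,0,0,6,0,0,0,2,0,0,0,0,0,0,0,0,0,0]

```text
time_s: 7.3
ee_pos: [0.5161, -0.0983, 0.0542]
eef_rot: [3.14, 0.0, 1.635]
force: [2.6, 1.5, 5.3]
grip_width: 0.0002
grip_force: 2.2
```

Run:
```python
from h import *
b=camera("side");a=camera("top")
B=cv2.resize(b["image"][190:270,290:400],(770,560),interpolation=2)
cv2.imwrite("pics/mid.png",B[...,::-1]);o=monitor.get_obs();print(o["ee_pos"],o["force"])
s=np.load("side.npz");print(cv2.projectPoints(np.array([o["ee_pos"]]),s["rvec"],s["tvec"],s["mtx"],None)[0])
```

```text
[ 0.51601623 -0.09824618  0.054291  ] [3.12819369 0.72778616 4.87056564]
[[[340.10416907 228.41223654]]]
```

View pics/mid.png

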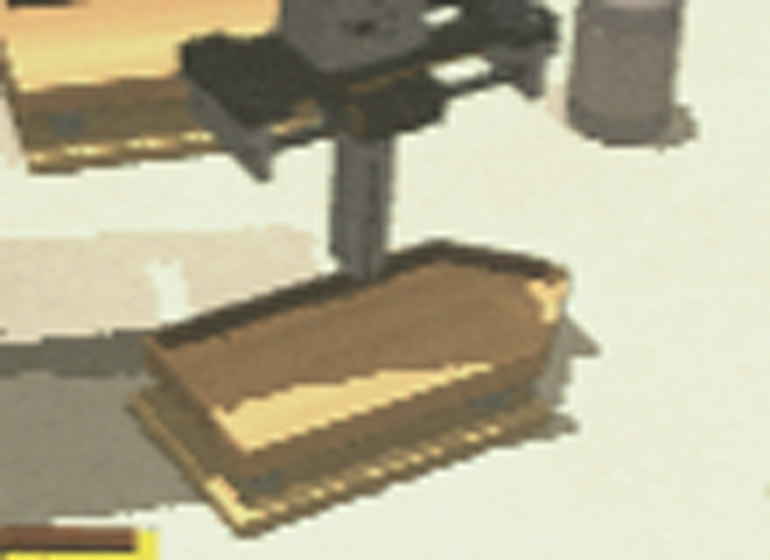

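The crop shows the tips riding on the strip at about (362,270), with the bend ahead at about (440,250) and the board pressed level. I'll go on to the bend and then the point.

Request:
apply_moves:
  plan: [0,6,0,0,0,6,0,0,0,6,0,0,0,6,0,0,0,6,0,0,0,6,0,0,0,6,0,0,0,4,0,0,0,0,0,0,0,0,0,0]

```text
time_s: 8.4
ee_pos: [0.5622, -0.0953, 0.0543]
eef_rot: [3.139, 0.0, 1.635]
force: [2.2, 0.2, 5.1]
grip_width: 0.0002
grip_force: 2.2
```

Request:
apply_moves:
  plan: [-4,4,0,0,-4,4,0,0,-4,4,0,0,-4,4,0,0,-4,4,0,0,0,0,0,0]

```text
time_s: 9.0
ee_pos: [0.5834, -0.1148, 0.054]
eef_rot: [3.141, 0.001, 1.634]
force: [1.5, -2.4, 4.4]
grip_width: 0.0007
grip_force: 2.3
```

Request:
apply_moves:
  plan: [-4,4,0,0,-4,4,0,0,-4,4,0,0,-2.5,2.5,0,0,0,0,0,0,0,0,0,0]

```text
time_s: 9.6
ee_pos: [0.5986, -0.128, 0.0542]
eef_rot: [3.14, 0.001, 1.635]
force: [2.2, -2.7, 4.1]
grip_width: 0.0004
grip_force: 2.2
```

At the finish and still pressing about 4 N, so I'll lift straight up.

Request:
apply_moves:
  plan: [0,0,-5,0,0,0,-15,0,0,0,-30,0,0,0,-30,0,0,0,-30,0,0,0,-30,0,0,0,0,0,0,0,0,0,0,0,0,0]

```text
time_s: 10.5
ee_pos: [0.5975, -0.1273, 0.193]
eef_rot: [-3.14, -0.001, 1.635]
force: [1.1, -0.2, -0.5]
grip_width: 0.0003
grip_force: 0.0
```

Run:
```python
from h import *
o=monitor.get_obs();print(o["ee_pos"],o["force"])
print(ctrl.hand_in())
```

```text
[ 0.59747924 -0.12734466  0.19304184] [ 1.07597673 -0.20356608 -0.46913814]
the job is handed in; nothing more can be done
None
```

I ran the shut fingertips along the pointed board's strip in one stroke from start, round the bend, to the finish with a light touch of about 4–5 N (roughly 5 mm of the 16 mm travel), then lifted clear and handed in at about 10.5 s; the hand-in returned no verdict.

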